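# Used battery pack through the spring flap

### The job

Post the used battery pack lying on the deck of the grey return box through the box's self-closing flap. Push the flap open with one finger and, while that finger keeps it off the pack, push the pack along with the other finger until it drops over the lip into the bin behind; then come away so that the flap shuts. Do not pinch or lift the pack, do not shove the flap open with it, and leave the other things on the stall where they are.

Things in the scene. Friction and masses are not known exactly. Their poses are not given: they have to be found in the camera images.
- return_box: Grey sheet-steel box, fixed, 420 x 112 mm (all sizes in mm). Origin: on the table, under the middle of the lip where the deck ends and the bin begins; x points along the box from deck to bin (the way the pack travels), y left, z up. Deck: x -210 to 0, flat, 70 above the table, 100 wide between side rails that stand 22 above it; open at its near end (x = -210) and above.
- lip (a point): Middle of the lip, the deck's edge, on its surface, 70 mm above the table. Past it the bin: x 0 to 204, 100 wide inside, floor 6 above the table (a drop of 64), side walls 110 above the table; open above but for a roof (top 114 above the table) over x 144 to 210, where an old pack is fixed on the floor.
- flap (a joint): Angle (rad) of the flap, an upright aluminium plate just past the lip: 94 x 38 high x 4 mm, from 4 to 42 above the deck. Upright hinge at the left wall (return_box x 5, y 48); free edge at y -46 when shut. 0 = shut across the way, grows to 1.5 as it swings into the bin (+x), its only way. Spring: 0.04 N m shut, 0.14 at 1.2 rad; damped, it shuts in about 0.5 s.
- flap_edge (a point): Middle of the flap's free edge, at half its height (23 above the deck): 94 mm from the hinge.
- pack: Used battery pack, loose, black plastic: 52 (x) x 46 (y) x 26 mm high, with a terminal block on top (40 x 31, up to 34 high); about 0.25 kg. Origin: centre of its underside. Starts flat on the deck, centre 95 to 125 before the lip, within 12 of the midline, roughly in line with the box. When its middle passes the lip it tips and drops into the bin.
- tape: Bystander: grey tape measure, 70 x 40 x 65 mm high, stands on the table left of the box. Origin under its centre.
- padlock: Bystander: brass padlock lying flat on the table right of the box, body 46 x 50 x 24 mm, shackle towards its +x. Origin under the centre of its body.
- socket: Bystander: steel wrench socket, 32 across, 45 mm high, stands on the table right of the bin. Origin under its centre.
- wrench: Bystander: wrench, about 200 mm long, lying on the table right of the box along its own x.
- hammer: Bystander: hammer, about 300 mm long, lying on the table left of the box along its own x.
- jar: Bystander: closed amber glass jar, 64 across, 90 mm high, stands on the table left of the bin. Origin under its centre.
Mind the look-alikes: they are no part of the job. What is shaped like the pack but orange is not meant.

How it is judged (in metres and radians):
On the way, in this order (a step that is already met when the one before it is completed fails the run):
1. a finger pushes the flap open while the pack is still on the deck (value of joint flap above 0.5 rad and contact force between the fingers and flap above 0.2 N and x of pack in the frame of return_box below -0.02 m), for 0.05 s.
2. a finger holds the flap open while the pack goes over the lip (value of joint flap above 0.5 rad and contact force between the fingers and flap above 0.2 N and x of pack in the frame of return_box above -0.012 m and z of pack in the frame of return_box above 0.045 m), for 0.05 s.
3. the pack has gone through and lies in the bin (x of pack in the frame of return_box between -0.005 and 0.205 m and y of pack in the frame of return_box between -0.05 and 0.05 m and z of pack in the frame of return_box below 0.06 m), for 0.2 s.
At the end, for the whole second after the job is handed in: The pack lies at rest in the bin (dropped past the lip: its origin no more than 5 mm short of the lip and up to 205 mm beyond it, less than 60 mm above the table, within 50 mm of the box's midline) and the flap is shut (below 0.08 rad) (all of step 3 and value of joint flap below 0.08 rad and linear speed of pack below 0.02 m/s); the robot touches nothing.
It fails at once if the pack is lifted more than 15 mm off the deck (height (world z) of pack above 0.085 m).
It fails at once if the pack is pinched or rammed (fingers on it with more than 20 N) (contact force between the fingers and pack above 20 N).
It fails at once if the pack is shoved against the flap (more than 4 N between them) (contact force between pack and flap above 4 N).
It fails at once if a bystander is moved more than 25 mm (distance of any of tape, padlock, socket, wrench, hammer, jar from where it was at the start of the episode above 0.025 m).
It also fails if it takes over 40 s, if anything falls off the work surface, if the arm or the gripper's body presses on something with over 40 N, if the wrist force passes 120 N, or if a joint passes its speed limit or range.

### The arm

A 7-joint arm with a two-finger parallel gripper is mounted at the origin on the work surface. World frame = base frame: x ahead of the robot, y to its left, z up, the work surface at z = 0. Lengths are in mm, angles in rad, forces in N, time in s.
With the tool pointing down it reaches from about 400 to 850 mm from the base axis. Payload 4.4 kg.
Tool frame: the origin (TCP) lies at the very end of the fingers, on their centre line; the grasp point (between the pads) lies 19 mm behind it; z points along the fingers, x is the direction in which the jaws open and shut, and the axes are right-handed (so a half turn about z gives the same grasp; the last joint's range is limited). The gripper opens to 94 mm and grips with 3 to 60 N. Pads are 16 mm wide; open, the fingers measure 119 mm over their backs; the gripper's body (75 mm by 177 mm) begins 78 mm behind the grasp point.
Start: joints at [-1.241, 0.628, 0.038, 1.517, -0.027, 0.996, -0.02], TCP at [250.582, 599.772, 205.478] pointing down, gripper open.
Joint ranges: [-3.06, 3.06], [-0.37, 2.12], [-1.25, 1.32], [0.18, 2.47], [-1.1, 4.24], [0.23, 1.98], [-2.94, 2.94]. Speed limits (rad/s): [2.57, 2.57, 3.14, 3.14, 3.14, 3.14, 3.14].

### API

Orientations are given as a unit quaternion [w, x, y, z].
In Python, from rig import readout, viewer, job gives the robot as it stands.
- The arm moves only by the tool carry_out, never from a script. Its argument "plan" is a list of rows, each an object of numbers: "tx", "ty", "tz": the shift along the tool's x, y, z in units of 20 mm (1.0 is 20 mm); "roll": the turn about the tool's z in units of 4 degrees (1.0 is 4 degrees). In form: [{"tx": .., "ty": .., "tz": .., "roll": ..}, ...]. A call has 1 to 8 rows; each row shifts and turns the commanded pose from where the row before left it, along the tool's axes as they then stand; what a row does not reach is not made up. A row lasts 1/12 s, in which the tool goes at most 41.7 mm and 7.16 degrees, less where a joint would pass 70% of its speed; a pose out of reach is approached as far as the arm can. A call with a number of a shift or a turn outside -1 to 1 is refused whole. A call with a gripper value outside its range is refused whole. "claw" is the closure, from -1 (fully open) to 1 (shut), set as the call begins (left out, the last holds). The fingers move at their own pace and stop on an object; the grip force is fixed at half the most. Time passes only in rows, so rows that do not move let the fingers close. It gives the time, the measured TCP pose, the force and the opening at its end, in the units of the state.
- readout.observe(): the state, without advancing time (a new reading comes with each control period).
- viewer.grab_frame(name): name is "scene" or "top"; returns a dict with "pixels" (400x640x3 uint8, red, green, blue), "mtx" (3x3 intrinsics, pixels), "D" ([k1, k2, p1, p2, k3] as OpenCV has them; the pictures are not rectified), "cam_to_world" (4x4, takes a point from camera to world coordinates). Camera axes: x right, y up, looking along -z (the intrinsics and any distortion apply to the point x, -y, -z); pixel columns grow to the right and rows downward; lengths in mm; the calibration is good to about 2 mm. A picture is of the moment at which its call begins. There is no depth.
- job.sign_off(): hands the job in, once; it reports no verdict.
The state is a dict: "time_s": time; "qpos": joint angles; "dq": joint speeds; "effort": joint torques, N m; "tool_pos": TCP position; "tcp_rot": TCP orientation; "ft_force": force on the tool from outside, world axes, zero at the start; "moment": the same for the moment, N m; "finger_gap": finger opening in mm.
Only numpy, scipy, OpenCV 4.12 (cv2) and the standard library are available. Lean on these libraries where they do the work, as an engineer would, in place of code of your own. Each camera call takes 0.05 s, during which the arm holds its last target.

## Working session

There is one attempt and no reset: what is moved stays moved. The work goes in short steps, Python scripts to look and compute and a tool call to move; the robot and the scene stay as the last step left them, time stands still between calls to the robot, and variables do not carry over. Pictures are saved under pics/ and viewed, and the job is handed in when it is done.

Besides the shell and the picture viewer there is one more tool, called as name(argument=value, ...), one argument or row to a line, values as JSON. carry_out: Moves the arm, as the interface text tells. Shifts and turns lie within -1 to 1; 1 stands for 20 mm of shift or 4 degrees of turn. Its arguments: {"type":"object","properties":{"plan":{"type":"array"},"claw":{"type":"number"}},"required":["plan"]}

```bash
mkdir -p pics; ls; python3 - <<'E'
from rig import readout, viewer, job
import cv2
s=readout.observe(); print(s)
for n in("scene","top"):
    f=viewer.grab_frame(n); cv2.imwrite(f"pics/{n}0.png",f["pixels"][:,:,::-1]); print(n,f["mtx"],f["D"],f["cam_to_world"])
E
```

```text
pics
{'time_s': 0.0, 'qpos': array([-1.24080248,  0.62929687,  0.03843971,  1.51839109, -0.02703648,
        0.99627898, -0.02000355]), 'dq': array([ 4.51476535e-04, -4.47090489e-04,  4.20540635e-04,  7.51630264e-05,
       -1.45473531e-03,  1.51628986e-03, -7.24050120e-04]), 'effort': array([ 5.94688827e-04, -5.49753928e+01,  1.14406608e+00, -1.86629820e+01,
       -5.21463866e-02,  2.36004882e-02,  1.89343236e-04]), 'tool_pos': array([250.30358298, 599.14248567, 204.57861101]), 'tcp_rot': array([ 5.10635752e-04,  8.32334066e-01,  5.54273526e-01, -7.75431847e-04]), 'ft_force': array([ 0.31243436, -0.78856826, -0.14897592]), 'moment': array([ 0.02387142, -0.00245965,  0.01024107]), 'finger_gap': 93.9916209121473}
scene [[445.83960581   0.         322.5161481 ]
 [  0.         445.83960581 196.93782215]
 [  0.           0.           1.        ]] [0.00772556 0.         0.         0.         0.        ] [[ 8.49071463e-01 -3.80207252e-01  3.66769814e-01  8.68958869e+02]
 [ 5.27941727e-01  6.35464937e-01 -5.63437527e-01 -4.67870948e+02]
 [-1.88463229e-02  6.72031814e-01  7.40282417e-01  7.87647228e+02]
 [ 0.00000000e+00  0.00000000e+00  0.00000000e+00  1.00000000e+00]]
top [[365.40907532   0.         321.1546161 ]
 [  0.         365.40907532 200.21449636]
 [  0.           0.           1.        ]] [-0.07098864  0.          0.          0.          0.        ] [[-1.75833556e-02  9.90285169e-01 -1.37935168e-01  4.31968482e+02]
 [-9.98827812e-01 -2.36200267e-02 -4.22504116e-02  5.56099722e+01]
 [-4.50979883e-02  1.37030578e-01  9.89539687e-01  8.56323530e+02]
 [ 0.00000000e+00  0.00000000e+00  0.00000000e+00  1.00000000e+00]]
```

View pics/scene0.png

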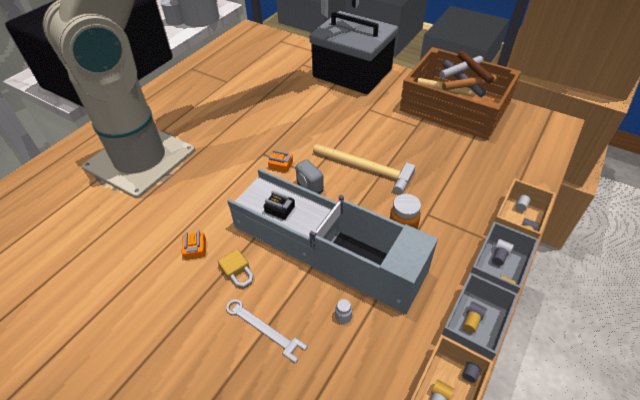

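View pics/top0.png

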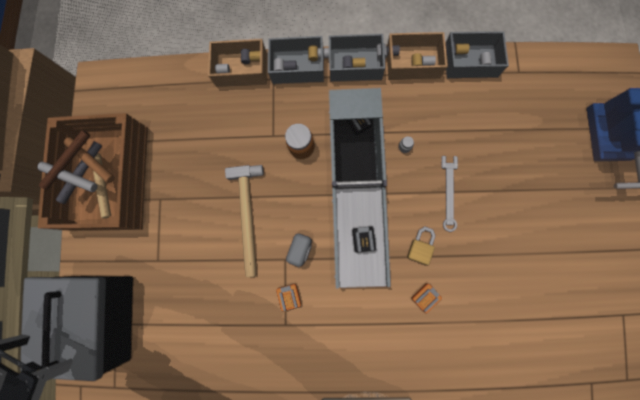

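Top view: the black pack is at about (364,240) on the deck. Orange look-alikes are at (289,297) and (427,297), and the old pack is under the roof at about (358,124). Next I'll crop closer.

```bash
cat > h.py <<'E'
import numpy as np, cv2
from rig import readout, viewer
def proj(f,P):
    P=np.atleast_2d(np.asarray(P,float)); M=np.linalg.inv(f["cam_to_world"]); c=P@M[:3,:3].T+M[:3,3]
    c=c*[1,-1,-1]
    return cv2.projectPoints(c,np.zeros(3),np.zeros(3),f["mtx"],np.array(f["D"]))[0][:,0]
def back(f,uv,z):
    uv=np.atleast_2d(np.asarray(uv,float)); n=cv2.undistortPoints(uv[:,None],f["mtx"],np.array(f["D"]))[:,0]
    d=np.c_[n[:,0],-n[:,1],-np.ones(len(n))]@f["cam_to_world"][:3,:3].T; o=f["cam_to_world"][:3,3]
    return o+d*((z-o[2])/d[:,2])[:,None]
def crop(f,x0,y0,w,h,k,name):
    im=f["pixels"][y0:y0+h,x0:x0+w,::-1]; cv2.imwrite(name,cv2.resize(im,None,fx=k,fy=k,interpolation=cv2.INTER_CUBIC))
E
python3 - <<'E'
from h import *
f=viewer.grab_frame("top"); crop(f,310,80,100,220,2.7,"pics/tc1.png"); crop(f,320,170,80,125,4.8,"pics/tc2.png")
f=viewer.grab_frame("scene"); crop(f,220,160,230,150,3.4,"pics/sc1.png")
E
```

```text
(no output)
```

View pics/tc1.png

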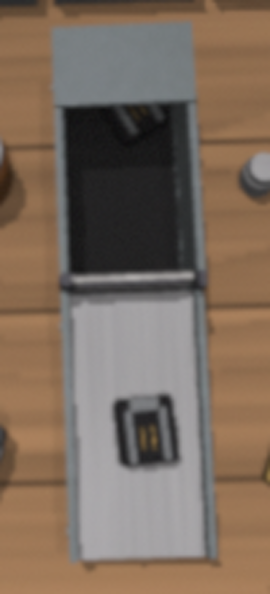

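View pics/tc2.png

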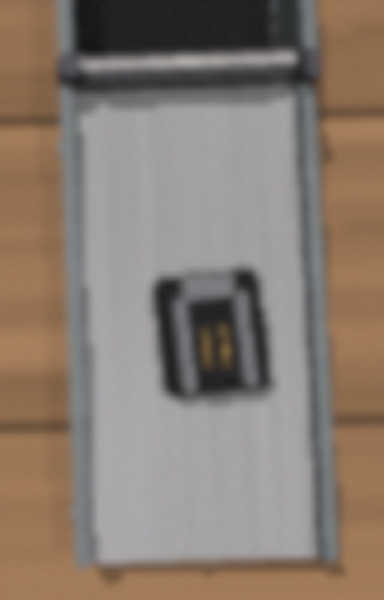

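View pics/sc1.png

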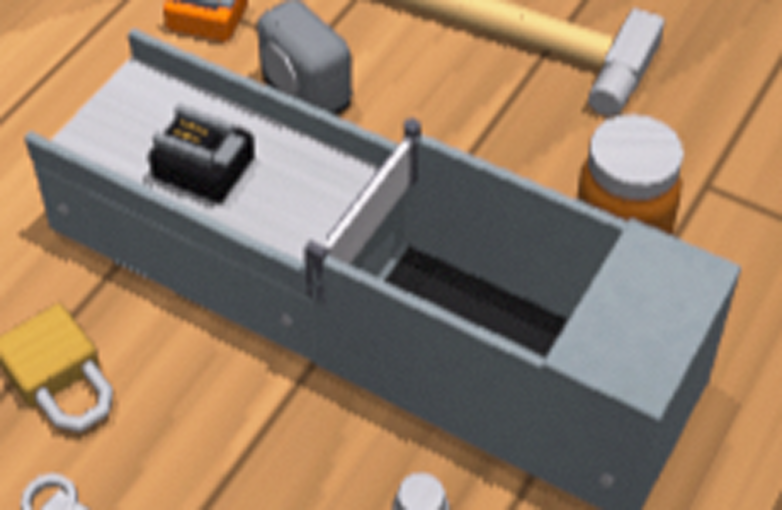

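```bash
cat > fit.py <<'E'
from h import *
from scipy.optimize import least_squares
T=viewer.grab_frame("top");S=viewer.grab_frame("scene")
def w(p,P):
    P=np.atleast_2d(np.asarray(P,float));c,s=np.cos(p[2]),np.sin(p[2])
    return np.c_[p[0]+c*P[:,0]-s*P[:,1],p[1]+s*P[:,0]+c*P[:,1],P[:,2]]
tp=np.array([[210,56,114],[210,-56,114],[144,56,114],[144,-56,114],[-210,56,92],[-210,-56,92]])
tu=np.array([[329.3,91.1],[380.7,88.5],[330.7,119.3],[382.2,118.1],[335.6,288.1],[391.5,288.8]])
sp=np.array([[-210,56,92],[-210,-56,92],[210,56,114],[210,-56,114],[144,-56,114],[144,56,114]])
su=np.array([[258.2,169.4],[227.9,200.6],[437.1,238.8],[414.1,282.1],[380.3,267.4],[404.7,225.3]])
def r(p): return np.r_[(proj(T,w(p,tp))-tu).ravel(),(proj(S,w(p,sp))-su).ravel()]
q=least_squares(r,[560,0,0],loss="soft_l1"); print(q.x,r(q.x).reshape(-1,2).round(1).tolist())
for sel in (0,1):
    g=(lambda p:(proj(T,w(p,tp))-tu).ravel()) if sel==0 else (lambda p:(proj(S,w(p,sp))-su).ravel())
    print(sel,least_squares(g,q.x).x)
np.save("box.npy",q.x)
E
python3 fit.py; cat > pk.py <<'E'
from h import *
T=viewer.grab_frame("top");p=np.load("box.npy")
c=np.array([[157,277],[253,270],[270,390],[178,398]])/4.8+[320,170]
def loc(W):
    c,s=np.cos(p[2]),np.sin(p[2]);d=W[:,:2]-p[:2];return np.c_[c*d[:,0]+s*d[:,1],-s*d[:,0]+c*d[:,1]]
for z in (70,96): print(z,loc(back(T,c,z)).round(1).tolist())
S=viewer.grab_frame("scene")
e=np.array([[150,157],[178,108],[252,155],[210,200]])/3.4+[220,160]
for z in (70,96): print(z,loc(back(S,e,z)).round(1).tolist())
E
python3 pk.py
```

```text
[5.65452219e+02 7.64898471e+00 1.32892543e-02] [[-0.4, -1.1], [0.3, -0.8], [-0.8, -0.1], [0.6, -1.2], [0.5, 0.6], [-0.6, -1.8], [0.0, -1.0], [-1.6, 0.0], [0.2, -0.5], [-0.8, 1.1], [-1.4, -0.5], [0.1, -0.9]]
0 [5.63892619e+02 7.63154629e+00 1.17284924e-02]
1 [5.66623658e+02 7.71621746e+00 1.52002064e-02]
70 [[-84.8, 16.0], [-83.2, -27.0], [-136.6, -31.9], [-138.8, 8.9]]
96 [[-86.4, 17.1], [-84.9, -24.4], [-136.5, -29.2], [-138.6, 10.2]]
70 [[-145.5, -14.3], [-154.7, 29.0], [-90.8, 19.5], [-92.8, -24.1]]
96 [[-129.4, -31.1], [-138.3, 10.6], [-76.7, 1.4], [-78.7, -40.6]]
```

```bash
python3 - <<'E'
from h import *
T=viewer.grab_frame("top");S=viewer.grab_frame("scene")
s=readout.observe();P=[s["tool_pos"],[0,0,0],[250,600,0]]
print(s["tool_pos"],proj(T,P),proj(S,P))
print(back(T,[[134,277],[134,380],[20,380],[148,228],[135,115]],0),"z120",back(T,[[134,277],[134,380],[20,280]],120))
print(back(S,[[310,75],[352,92],[393,60]],0))
p=np.load("box.npy");c,s=np.cos(p[2]),np.sin(p[2])
for q in([-103,1],[30,1]): print(p[0]+c*q[0]-s*q[1],p[1]+s*q[0]+c*q[1])
im=T["pixels"][200:,:200,::-1];cv2.imwrite("pics/tb.png",cv2.resize(im,None,fx=3,fy=3))
E
```

```text
[250.57631013 599.74868995 205.43224648] [[ 47.40240039 351.12534939]
 [366.82869654 444.29787288]
 [111.67731946 329.75769113]] [[340.08607282  11.78918572]
 [140.1891528  159.25233205]
 [339.2878749   75.40891107]]
[[375.36461575 546.70319529   0.        ]
 [134.65890929 540.59070926   0.        ]
 [118.62015223 848.37475858   0.        ]
 [493.07170476 515.57070554   0.        ]
 [783.90365896 567.24850005   0.        ]] z120 [[383.29673924 477.88436142 120.        ]
 [176.32207456 472.62844221 120.        ]
 [374.77959242 746.87583899 120.        ]]
[[ 1.68482361e+02  5.55288124e+02  0.00000000e+00]
 [ 3.28814695e+02  5.41739192e+02  0.00000000e+00]
 [ 3.56608110e+02  7.66795113e+02 -1.13686838e-13]]
462.44802468160105 7.280143514951559
595.4362806699164 9.0475623069448
```

View pics/tb.png

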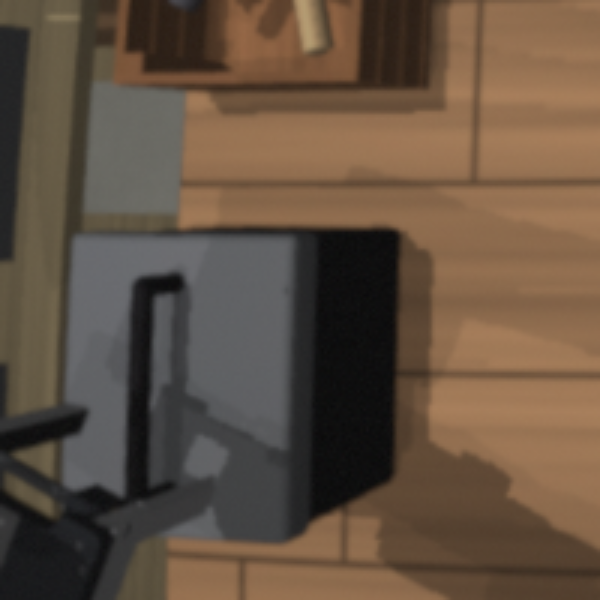

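```bash
cat > plan.py <<'E'
from h import *
import sys
def tool():
    s=readout.observe();w,x,y,z=s["tcp_rot"];R=cv2.Rodrigues(np.zeros(3))[0]
    from scipy.spatial.transform import Rotation as Ro
    R=Ro.from_quat([x,y,z,w]).as_matrix();return s,R
def plan(tx,ty,ang,n):
    s,R=tool();a=np.degrees(np.arctan2(R[1,0],R[0,0]));d=np.array([tx,ty])-s["tool_pos"][:2]
    print("pos",s["tool_pos"].round(1),"ang",a.round(2),"tilt",R[:,2].round(3),"d",d.round(1))
    da=(ang-a)/n
    for i in range(n):
        t=np.radians(a+da*i); v=d/n   # shift along axes as they stand
        X=[np.cos(t),np.sin(t)];Y=[np.sin(t),-np.cos(t)]
        print(i,round(v@X/20,2),round(v@Y/20,2),"roll",round(-da/4,2))
if __name__=="__main__": plan(*map(float,sys.argv[1:4]),int(sys.argv[4]))
E
python3 plan.py 462 7 8.8 35
```

```text
pos [250.6 599.7 205.4] ang 67.32 tilt [-0. -0. -1.] d [ 211.4 -592.7]
0 -0.66 0.61 roll 0.42
1 -0.65 0.62 roll 0.42
2 -0.63 0.64 roll 0.42
3 -0.61 0.66 roll 0.42
4 -0.59 0.68 roll 0.42
5 -0.57 0.7 roll 0.42
6 -0.55 0.71 roll 0.42
7 -0.53 0.73 roll 0.42
8 -0.51 0.74 roll 0.42
9 -0.48 0.76 roll 0.42
10 -0.46 0.77 roll 0.42
11 -0.44 0.78 roll 0.42
12 -0.42 0.8 roll 0.42
13 -0.39 0.81 roll 0.42
14 -0.37 0.82 roll 0.42
15 -0.35 0.83 roll 0.42
16 -0.32 0.84 roll 0.42
17 -0.3 0.85 roll 0.42
18 -0.27 0.86 roll 0.42
19 -0.25 0.86 roll 0.42
20 -0.22 0.87 roll 0.42
21 -0.2 0.88 roll 0.42
22 -0.17 0.88 roll 0.42
23 -0.14 0.89 roll 0.42
24 -0.12 0.89 roll 0.42
25 -0.09 0.89 roll 0.42
26 -0.07 0.9 roll 0.42
27 -0.04 0.9 roll 0.42
28 -0.01 0.9 roll 0.42
29 0.01 0.9 roll 0.42
30 0.04 0.9 roll 0.42
31 0.06 0.9 roll 0.42
32 0.09 0.89 roll 0.42
33 0.12 0.89 roll 0.42
34 0.14 0.89 roll 0.42
```

carry_out(
  plan=[
    {"tz": -1},
    {"tz": -1},
    {"tz": -1},
    {"tz": -0.5},
  ],
  claw=-1,
)

```text
invalid input at $.plan[0]: expected keys tx, ty, tz, roll
```

All four keys are required in every row.

carry_out(
  plan=[
    {"tx": 0, "ty": 0, "tz": -1, "roll": 0},
    {"tx": 0, "ty": 0, "tz": -1, "roll": 0},
    {"tx": 0, "ty": 0, "tz": -1, "roll": 0},
    {"tx": 0, "ty": 0, "tz": -0.5, "roll": 0},
  ],
  claw=-1,
)

```text
time_s: 0.83
tool_pos: [251.1, 600.8, 278.1]
tcp_rot: [-0.001, 0.832, 0.554, 0.001]
ft_force: [-0.1, 1.3, 0.2]
finger_gap: 93.9
```

carry_out(
  plan=[
    {"tx": -0.66, "ty": 0.61, "tz": 0, "roll": 0.42},
    {"tx": -0.65, "ty": 0.62, "tz": 0, "roll": 0.42},
    {"tx": -0.63, "ty": 0.64, "tz": 0, "roll": 0.42},
    {"tx": -0.61, "ty": 0.66, "tz": 0, "roll": 0.42},
    {"tx": -0.59, "ty": 0.68, "tz": 0, "roll": 0.42},
    {"tx": -0.57, "ty": 0.7, "tz": 0, "roll": 0.42},
    {"tx": -0.55, "ty": 0.71, "tz": 0, "roll": 0.42},
    {"tx": -0.53, "ty": 0.73, "tz": 0, "roll": 0.42},
  ],
)

```text
time_s: 1.5
tool_pos: [299.0, 463.1, 275.2]
tcp_rot: [0.0, 0.892, 0.452, -0.0]
ft_force: [0.1, 1.0, 0.0]
finger_gap: 94.1
```

carry_out(
  plan=[
    {"tx": -0.51, "ty": 0.74, "tz": 0, "roll": 0.42},
    {"tx": -0.48, "ty": 0.76, "tz": 0, "roll": 0.42},
    {"tx": -0.46, "ty": 0.77, "tz": 0, "roll": 0.42},
    {"tx": -0.44, "ty": 0.78, "tz": 0, "roll": 0.42},
    {"tx": -0.42, "ty": 0.8, "tz": 0, "roll": 0.42},
    {"tx": -0.39, "ty": 0.81, "tz": 0, "roll": 0.42},
    {"tx": -0.37, "ty": 0.82, "tz": 0, "roll": 0.42},
    {"tx": -0.35, "ty": 0.83, "tz": 0, "roll": 0.42},
  ],
)

```text
time_s: 2.17
tool_pos: [347.5, 327.0, 275.5]
tcp_rot: [-0.0, 0.939, 0.344, 0.0]
ft_force: [0.2, -0.1, -0.5]
finger_gap: 94.3
```

carry_out(
  plan=[
    {"tx": -0.32, "ty": 0.84, "tz": 0, "roll": 0.42},
    {"tx": -0.3, "ty": 0.85, "tz": 0, "roll": 0.42},
    {"tx": -0.27, "ty": 0.86, "tz": 0, "roll": 0.42},
    {"tx": -0.25, "ty": 0.86, "tz": 0, "roll": 0.42},
    {"tx": -0.22, "ty": 0.87, "tz": 0, "roll": 0.42},
    {"tx": -0.2, "ty": 0.88, "tz": 0, "roll": 0.42},
    {"tx": -0.17, "ty": 0.88, "tz": 0, "roll": 0.42},
    {"tx": -0.14, "ty": 0.89, "tz": 0, "roll": 0.42},
  ],
)

```text
time_s: 2.83
tool_pos: [395.4, 191.2, 275.5]
tcp_rot: [-0.0, 0.973, 0.232, 0.0]
ft_force: [-0.4, 0.0, 0.7]
finger_gap: 94.0
```

```bash
python3 plan.py 462 7 8.8 11; python3 -c "
from rig import readout;s=readout.observe();print(s['time_s'],s['ft_force'],s['finger_gap'],s['qpos'])"
```

```text
pos [395.4 191.2 275.5] ang 26.83 tilt [ 0.  0. -1.] d [  66.6 -184.2]
0 -0.11 0.88 roll 0.41
1 -0.08 0.89 roll 0.41
2 -0.06 0.89 roll 0.41
3 -0.03 0.89 roll 0.41
4 -0.01 0.89 roll 0.41
5 0.02 0.89 roll 0.41
6 0.04 0.89 roll 0.41
7 0.07 0.89 roll 0.41
8 0.1 0.89 roll 0.41
9 0.12 0.88 roll 0.41
10 0.15 0.88 roll 0.41
2.8333 [-0.3527257   0.01701619  0.67393156] 94.01602642932332 [-0.76913244  0.24629093  0.32029364  1.97946421 -0.0960215   0.9299223
  0.06787219]
```

carry_out(
  plan=[
    {"tx": -0.11, "ty": 0.88, "tz": 0, "roll": 0.41},
    {"tx": -0.08, "ty": 0.89, "tz": 0, "roll": 0.41},
    {"tx": -0.06, "ty": 0.89, "tz": 0, "roll": 0.41},
    {"tx": -0.03, "ty": 0.89, "tz": 0, "roll": 0.41},
    {"tx": -0.01, "ty": 0.89, "tz": 0, "roll": 0.41},
    {"tx": 0.02, "ty": 0.89, "tz": 0, "roll": 0.41},
    {"tx": 0.04, "ty": 0.89, "tz": 0, "roll": 0.41},
    {"tx": 0.07, "ty": 0.89, "tz": 0, "roll": 0.41},
  ],
)

```text
time_s: 3.5
tool_pos: [443.7, 57.2, 275.5]
tcp_rot: [-0.0, 0.993, 0.119, 0.0]
ft_force: [-0.6, -0.5, -0.7]
finger_gap: 94.0
```

carry_out(
  plan=[
    {"tx": 0.1, "ty": 0.89, "tz": 0.5, "roll": 0.41},
    {"tx": 0.12, "ty": 0.88, "tz": 0.5, "roll": 0.41},
    {"tx": 0.15, "ty": 0.88, "tz": 1, "roll": 0.41},
    {"tx": 0, "ty": 0, "tz": 1, "roll": 0},
    {"tx": 0, "ty": 0, "tz": 1, "roll": 0},
    {"tx": 0, "ty": 0, "tz": 0.5, "roll": 0},
    {"tx": 0, "ty": 0, "tz": 0, "roll": 0},
  ],
)

```text
time_s: 4.08
tool_pos: [460.3, 7.7, 183.6]
tcp_rot: [0.0, 0.997, 0.077, -0.002]
ft_force: [-0.5, -0.1, 0.5]
finger_gap: 94.2
```

```bash
python3 plan.py 462 7 8.8 1; python3 - <<'E'
from h import *
f=viewer.grab_frame("scene"); crop(f,200,100,250,180,3.2,"pics/s2.png")
E
```

```text
pos [460.3   7.7 183.6] ang 8.85 tilt [-0.004 -0.001 -1.   ] d [ 1.7 -0.7]
0 0.08 0.05 roll 0.01
```

View pics/s2.png

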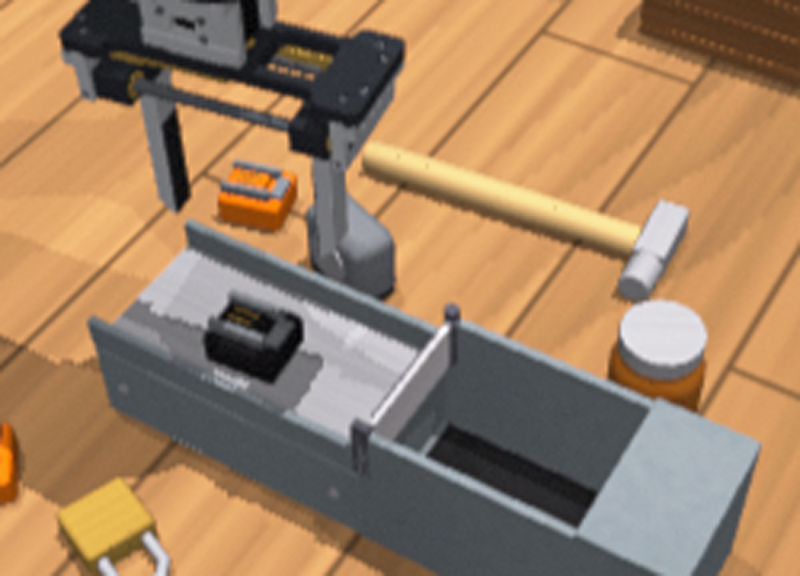

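The fingers are spread along the box, above the pack. I'll lower to just over the pack top and check the straddle.

carry_out(
  plan=[
    {"tx": 0, "ty": 0, "tz": 1, "roll": 0},
    {"tx": 0, "ty": 0, "tz": 1, "roll": 0},
    {"tx": 0, "ty": 0, "tz": 0.9, "roll": 0},
    {"tx": 0, "ty": 0, "tz": 0, "roll": 0},
    {"tx": 0, "ty": 0, "tz": 0, "roll": 0},
  ],
)

```text
time_s: 4.55
tool_pos: [462.2, 8.4, 127.9]
tcp_rot: [0.0, 0.997, 0.078, -0.0]
ft_force: [-0.9, 0.4, -0.7]
finger_gap: 94.0
```

```bash
python3 plan.py 462 7 8.8 1; python3 - <<'E'
from h import *
f=viewer.grab_frame("scene"); crop(f,200,100,250,180,3.2,"pics/s3.png")
f=viewer.grab_frame("top"); crop(f,310,150,120,150,4,"pics/t3.png")
E
```

```text
pos [462.2   8.4 127.9] ang 8.93 tilt [-0. -0. -1.] d [-0.2 -1.4]
0 -0.02 0.07 roll 0.03
```

View pics/s3.png

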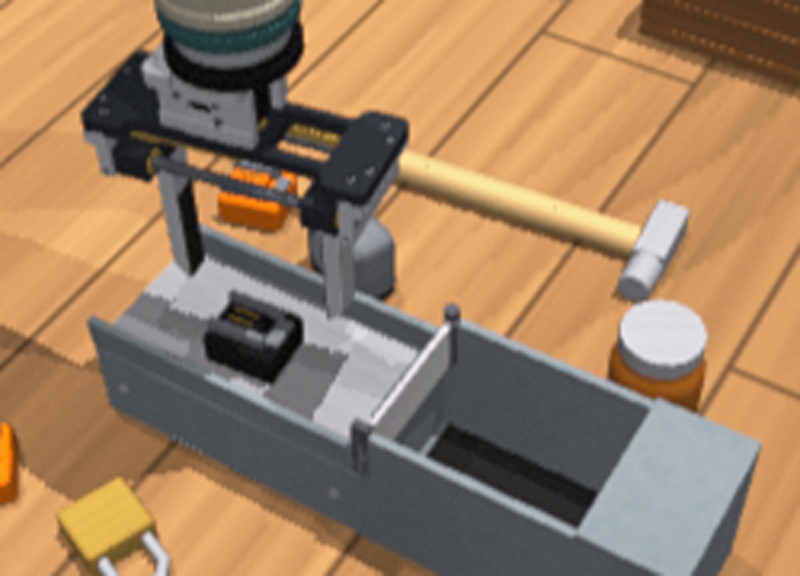

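View pics/t3.png

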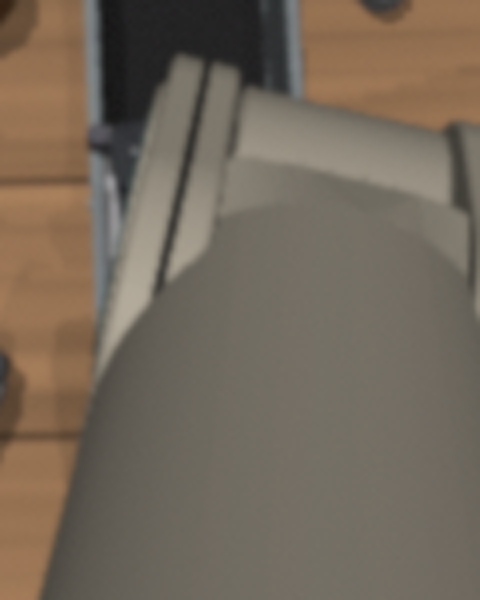

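The fingers straddle the pack: rear tip at about (259,185), front tip at about (305,198), with the pack at about (280,205) between and lower. I'll lower to z≈78.

carry_out(
  plan=[
    {"tx": 0, "ty": 0.07, "tz": 0.8, "roll": 0},
    {"tx": 0, "ty": 0, "tz": 0.8, "roll": 0},
    {"tx": 0, "ty": 0, "tz": 0.6, "roll": 0},
    {"tx": 0, "ty": 0, "tz": 0.25, "roll": 0},
    {"tx": 0, "ty": 0, "tz": 0, "roll": 0},
    {"tx": 0, "ty": 0, "tz": 0, "roll": 0},
  ],
)

```text
time_s: 5.15
tool_pos: [463.0, 7.3, 79.3]
tcp_rot: [-0.0, 0.997, 0.078, 0.001]
ft_force: [-0.7, -0.6, -0.8]
finger_gap: 94.4
```

```bash
python3 plan.py 462 7 8.8 1; python3 - <<'E'
from h import *
f=viewer.grab_frame("scene"); crop(f,220,140,150,110,5,"pics/s4.png")
p=np.load("box.npy")
s=readout.observe();a=np.radians(8.9);X=np.array([np.cos(a),np.sin(a),0]);Y=np.array([np.sin(a),-np.cos(a),0])
t=s["tool_pos"];print(t,s["ft_force"])
print((proj(f,[t-47*X-8*Y,t-47*X+8*Y,t+47*X-8*Y,t+47*X+8*Y])-[220,140])*5)
E
```

```text
pos [463.    7.3  79.3] ang 8.96 tilt [ 0.001  0.    -1.   ] d [-1.  -0.3]
0 -0.05 0.01 roll 0.04
[463.13069821   7.31174139  79.42449333] [-0.34412478 -0.32265199  0.92392229]
[[232.34927308 287.38784063]
 [214.77613024 313.22879887]
 [431.39106334 349.75728474]
 [415.44754086 376.98331541]]
```

View pics/s4.png

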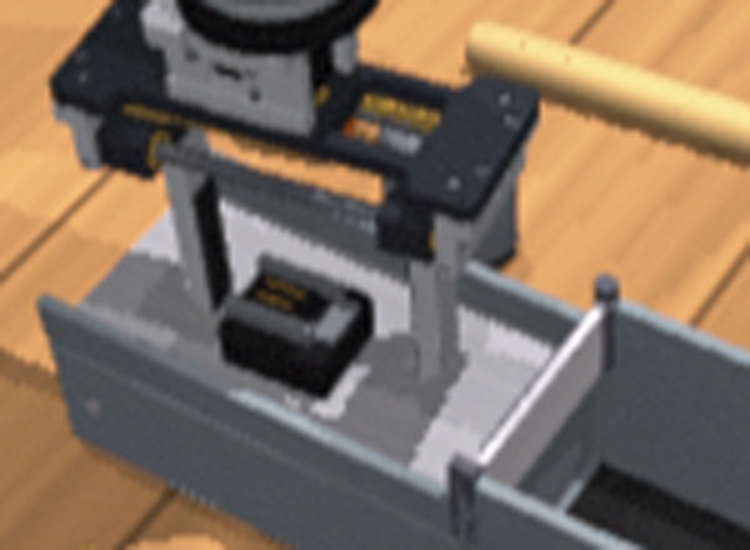

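carry_out(
  plan=[
    {"tx": 0.3, "ty": 0.043, "tz": 0, "roll": 0},
    {"tx": 0.3, "ty": 0.043, "tz": 0, "roll": 0},
    {"tx": 0.3, "ty": 0.043, "tz": 0, "roll": 0},
    {"tx": 0.3, "ty": 0.043, "tz": 0, "roll": 0},
    {"tx": 0.3, "ty": 0.043, "tz": 0, "roll": 0},
    {"tx": 0.3, "ty": 0.043, "tz": 0, "roll": 0},
    {"tx": 0.2, "ty": 0.03, "tz": 0, "roll": 0},
    {"tx": 0, "ty": 0, "tz": 0, "roll": 0},
  ],
)

```text
time_s: 5.87
tool_pos: [504.5, 7.9, 78.4]
tcp_rot: [0.0, 0.997, 0.078, 0.001]
ft_force: [-0.2, -0.2, -0.1]
finger_gap: 94.0
```

```bash
python3 - <<'E'
from h import *
f=viewer.grab_frame("scene"); crop(f,220,140,150,110,5,"pics/s5.png")
E
```

```text
(no output)
```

View pics/s5.png

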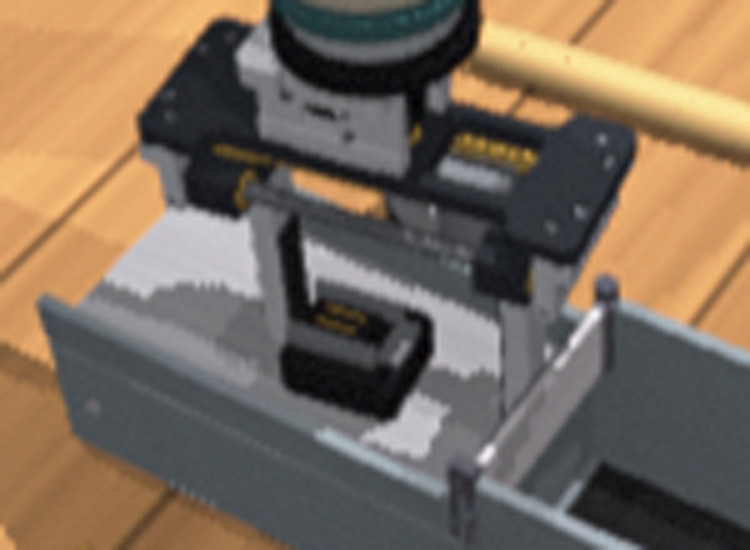

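```bash
cat > loc.py <<'E'
from h import *
import sys,json
f=viewer.grab_frame("scene");p=np.load("box.npy")
e=np.array(json.loads(sys.argv[1]))/5+[220,140]
c,s=np.cos(p[2]),np.sin(p[2])
def L(W): d=W[:,:2]-p[:2]; return np.c_[c*d[:,0]+s*d[:,1],-s*d[:,0]+c*d[:,1]].round(1).tolist()
print("z70",L(back(f,e,70)));print("z96",L(back(f,e,96)));print("tcp",L(readout.observe()["tool_pos"][None]))
E
python3 loc.py "[[287,390],[388,418],[432,360],[283,350],[392,380],[433,325]]"
```

```text
z70 [[-102.0, -26.9], [-57.2, -18.1], [-58.4, 17.5], [-116.1, -9.7], [-67.0, -0.2], [-68.5, 34.3]]
z96 [[-87.5, -43.3], [-44.4, -34.8], [-45.5, -0.5], [-101.1, -26.7], [-53.8, -17.6], [-55.3, 15.7]]
tcp [[-61.3, 1.0]]
```

Pack is yawed about 8–10°, flush with the rear finger and centred near (-80,-3) in box coordinates. The front finger is just touching the flap. Pushing on.

carry_out(
  plan=[
    {"tx": 0.25, "ty": 0.036, "tz": 0, "roll": 0},
    {"tx": 0.25, "ty": 0.036, "tz": 0, "roll": 0},
    {"tx": 0.25, "ty": 0.036, "tz": 0, "roll": 0},
    {"tx": 0.25, "ty": 0.036, "tz": 0, "roll": 0},
    {"tx": 0.25, "ty": 0.036, "tz": 0, "roll": 0},
    {"tx": 0.25, "ty": 0.036, "tz": 0, "roll": 0},
    {"tx": 0.25, "ty": 0.036, "tz": 0, "roll": 0},
    {"tx": 0.1, "ty": 0.014, "tz": 0, "roll": 0},
  ],
)

```text
time_s: 6.63
tool_pos: [538.3, 8.5, 77.9]
tcp_rot: [-0.0, 0.997, 0.078, -0.002]
ft_force: [-6.2, -0.4, 2.1]
finger_gap: 93.6
```

```bash
python3 - <<'E'
from h import *
f=viewer.grab_frame("scene"); crop(f,220,140,150,110,5,"pics/s6.png")
E
```

```text
(no output)
```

View pics/s6.png

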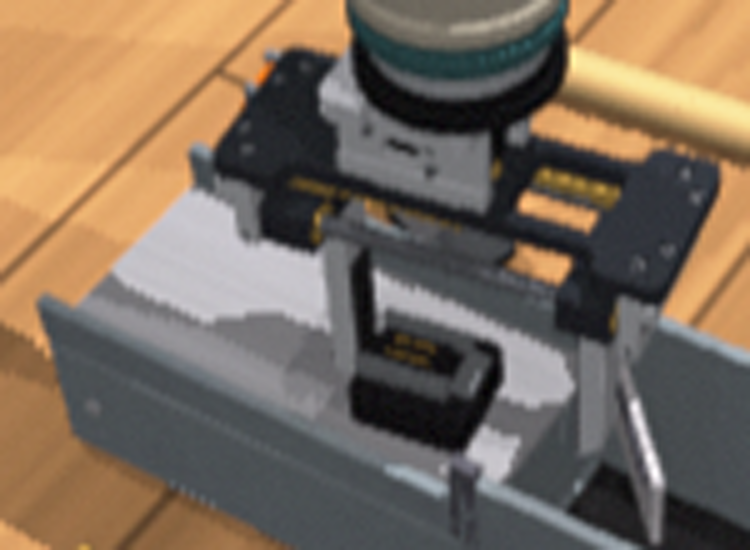

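Flap is held well open by the front finger (free edge at about (352,246)), and the pack sits on the rear finger. Continuing.

carry_out(
  plan=[
    {"tx": 0.25, "ty": 0.036, "tz": 0, "roll": 0},
    {"tx": 0.25, "ty": 0.036, "tz": 0, "roll": 0},
    {"tx": 0.25, "ty": 0.036, "tz": 0, "roll": 0},
    {"tx": 0.25, "ty": 0.036, "tz": 0, "roll": 0},
    {"tx": 0.25, "ty": 0.036, "tz": 0, "roll": 0},
    {"tx": 0.25, "ty": 0.036, "tz": 0, "roll": 0},
    {"tx": 0.1, "ty": 0.014, "tz": 0, "roll": 0},
  ],
)

```text
time_s: 7.27
tool_pos: [573.0, 8.4, 78.2]
tcp_rot: [0.0, 0.997, 0.078, 0.0]
ft_force: [-2.8, -1.6, -1.2]
finger_gap: 94.0
```

```bash
python3 - <<'E'
from h import *
f=viewer.grab_frame("scene"); crop(f,220,140,180,130,4.4,"pics/s7.png")
E
```

```text
(no output)
```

View pics/s7.png

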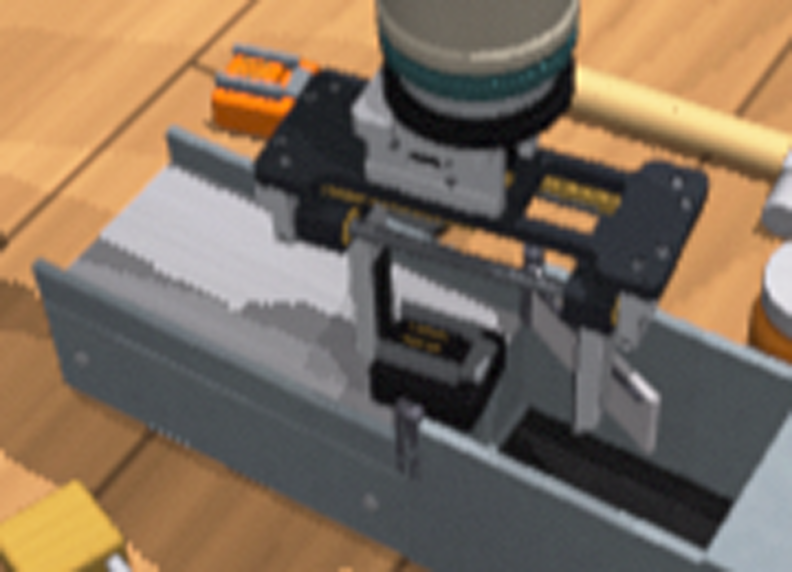

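carry_out(
  plan=[
    {"tx": 0.17, "ty": 0.024, "tz": 0, "roll": 0},
    {"tx": 0.17, "ty": 0.024, "tz": 0, "roll": 0},
    {"tx": 0.17, "ty": 0.024, "tz": 0, "roll": 0},
    {"tx": 0.17, "ty": 0.024, "tz": 0, "roll": 0},
    {"tx": 0.17, "ty": 0.024, "tz": 0, "roll": 0},
    {"tx": 0, "ty": 0, "tz": 0, "roll": 0},
  ],
)

```text
time_s: 7.82
tool_pos: [590.7, 9.1, 78.6]
tcp_rot: [0.0, 0.997, 0.078, 0.001]
ft_force: [-2.0, -1.2, -0.4]
finger_gap: 93.6
```

```bash
python3 - <<'E'
from h import *
f=viewer.grab_frame("scene"); crop(f,220,140,180,130,4.4,"pics/s8.png")
E
```

```text
(no output)
```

View pics/s8.png

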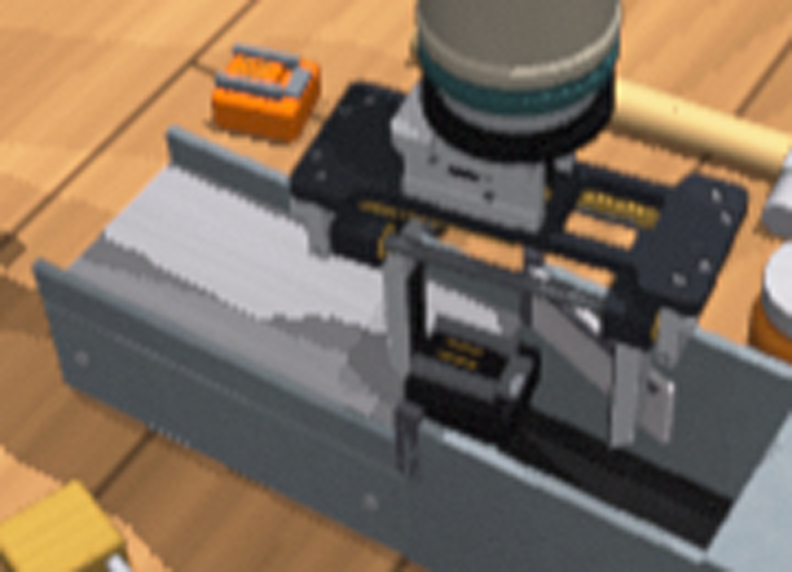

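carry_out(
  plan=[
    {"tx": 0.15, "ty": 0.02, "tz": 0, "roll": 0},
    {"tx": 0.15, "ty": 0.02, "tz": 0, "roll": 0},
    {"tx": 0.15, "ty": 0.02, "tz": 0, "roll": 0},
    {"tx": 0.15, "ty": 0.02, "tz": 0, "roll": 0},
    {"tx": 0, "ty": 0, "tz": 0, "roll": 0},
    {"tx": 0, "ty": 0, "tz": 0, "roll": 0},
  ],
)

```text
time_s: 8.37
tool_pos: [603.0, 9.1, 78.7]
tcp_rot: [0.0, 0.997, 0.078, 0.001]
ft_force: [1.3, -1.3, -0.1]
finger_gap: 94.2
```

```bash
python3 - <<'E'
from h import *
f=viewer.grab_frame("scene"); crop(f,220,140,180,130,4.4,"pics/s9.png")
E
```

```text
(no output)
```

View pics/s9.png

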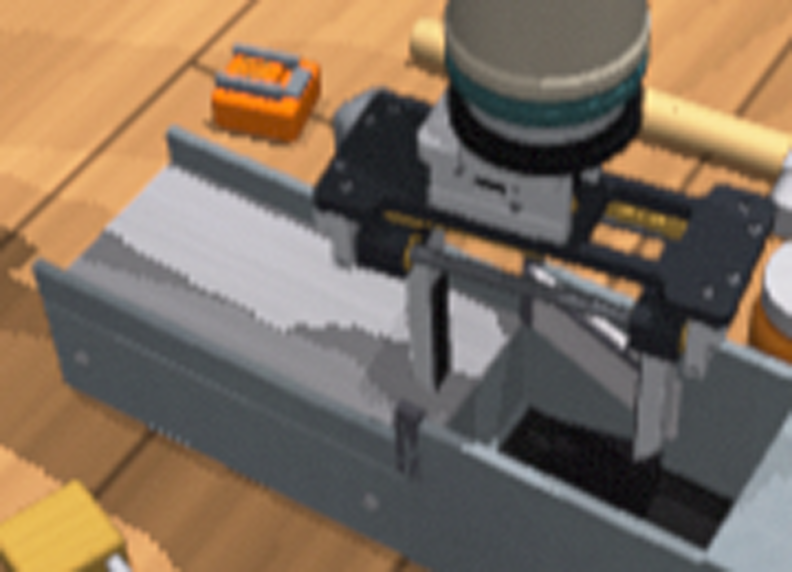

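The pack has dropped out of sight into the bin. Now I'll back out along the deck so the flap follows the finger shut.

carry_out(
  plan=[
    {"tx": -0.3, "ty": -0.043, "tz": 0, "roll": 0},
    {"tx": -0.6, "ty": -0.086, "tz": 0, "roll": 0},
    {"tx": -0.8, "ty": -0.114, "tz": 0, "roll": 0},
    {"tx": -0.8, "ty": -0.114, "tz": 0, "roll": 0},
    {"tx": -0.8, "ty": -0.114, "tz": 0, "roll": 0},
    {"tx": -0.8, "ty": -0.114, "tz": 0, "roll": 0},
    {"tx": -0.8, "ty": -0.114, "tz": 0, "roll": 0},
    {"tx": -0.5, "ty": -0.07, "tz": 0, "roll": 0},
  ],
)

```text
time_s: 9.08
tool_pos: [490.2, 8.5, 78.6]
tcp_rot: [-0.001, 0.997, 0.078, -0.001]
ft_force: [0.3, -0.6, 0.2]
finger_gap: 93.9
```

carry_out(
  plan=[
    {"tx": 0, "ty": 0, "tz": -0.3, "roll": 0},
    {"tx": 0, "ty": 0, "tz": -0.8, "roll": 0},
    {"tx": 0, "ty": 0, "tz": -1, "roll": 0},
    {"tx": 0, "ty": 0, "tz": -1, "roll": 0},
    {"tx": 0, "ty": 0, "tz": -1, "roll": 0},
    {"tx": 0, "ty": 0, "tz": -1, "roll": 0},
    {"tx": -0.5, "ty": 0, "tz": -1, "roll": 0},
    {"tx": -0.5, "ty": 0, "tz": 0, "roll": 0},
  ],
)

```text
time_s: 9.75
tool_pos: [476.0, 4.9, 204.1]
tcp_rot: [-0.0, 0.997, 0.078, 0.004]
ft_force: [0.8, -0.1, -0.0]
finger_gap: 94.4
```

carry_out(
  plan=[
    {"tx": -1, "ty": 0, "tz": -0.5, "roll": 0},
    {"tx": -1, "ty": 0, "tz": -0.5, "roll": 0},
    {"tx": -0.5, "ty": 0, "tz": 0, "roll": 0},
    {"tx": 0, "ty": 0, "tz": 0, "roll": 0},
    {"tx": 0, "ty": 0, "tz": 0, "roll": 0},
    {"tx": 0, "ty": 0, "tz": 0, "roll": 0},
    {"tx": 0, "ty": 0, "tz": 0, "roll": 0},
  ],
)

```text
time_s: 10.33
tool_pos: [424.4, -2.9, 220.0]
tcp_rot: [0.0, 0.997, 0.078, 0.0]
ft_force: [0.5, -0.5, 0.3]
finger_gap: 94.3
```

```bash
python3 - <<'E'
from h import *
f=viewer.grab_frame("scene"); cv2.imwrite("pics/s10.png",f["pixels"][:,:,::-1])
crop(f,220,140,230,170,3.4,"pics/s10c.png")
f=viewer.grab_frame("top"); cv2.imwrite("pics/t10.png",f["pixels"][:,:,::-1])
E
```

View pics/s10c.png

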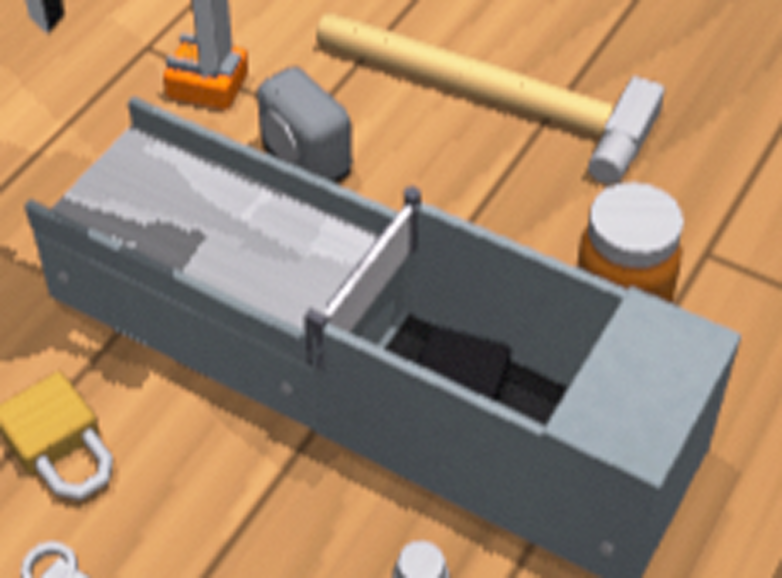

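View pics/t10.png

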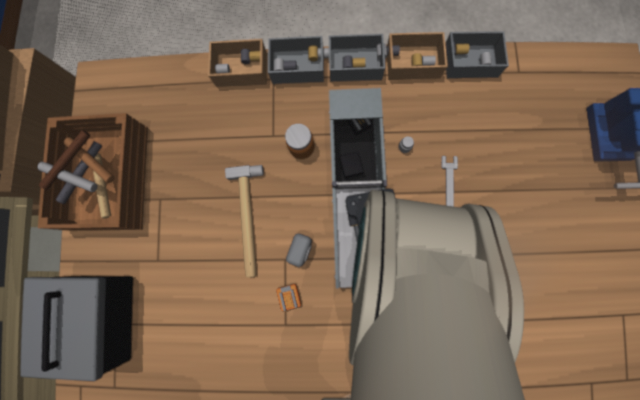

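The pack lies in the bin at about (352,163) in the top view and about (357,244) in the scene view. The flap is straight across as at the start, and the bystanders haven't moved. Handing in.

```bash
python3 - <<'E'
from h import *
from rig import job
f=viewer.grab_frame("top");p=np.load("box.npy");print(back(f,[[352,163]],30)[0,:2]-p[:2])
s=readout.observe();print(s["time_s"],s["ft_force"],abs(s["dq"]).max())
print(job.sign_off())
E
```

```text
[66.8402873  10.34986078]
10.4833 [ 0.00876114  0.38195892 -0.49305198] 0.006413020324491353
the job is handed in; nothing more can be done
None
```

The pack is in the bin, the flap is shut, and I handed the job in at about 10.5 s; the system gave no verdict.

I put the open fingers either side of the pack, one in front and one behind, turned about 8° to the box. Moving along the box, the front finger pushed the flap open and held it while the rear finger slid the pack over the lip. I then backed out along the deck so the flap closed behind the finger, and lifted clear.

**Last checks:**
- **Pack:** it lies in the bin about 67 mm past the lip and 10 mm left of the midline, apparently flipped over. I measured that from one picture, assuming a height of 30 mm.
- **Flap:** it sits straight across, looking the same as at the start. Its angle was judged from the picture, not measured.
- **Bystanders:** those in view showed no visible movement. The arm hid the padlock and part of the wrench from the top camera, and only the end of the wrench shows in the last close crop.
- **Forces:** the tool is clear and reads no load. The highest of the wrist forces reported at the end of each move was about 6–7 N, while opening the flap. The finger and flap contact forces can't be read directly.

The two cameras disagreed by about 3 mm on where the box sits along its length. That was well inside the clearances I used, and no check failed.

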